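# Set up the film viewer: shift the squeeze-release loupe carriage and click the lamp dial

## Task

On the film viewer, squeeze the two red wings of the loupe carriage together, keep them squeezed while you slide the carriage along its rail until its white pointer is opposite the orange tab, and let go so that it locks in that notch. Then turn the dial of the white lamp box click by click to level four, so that its white line points at the orange dot. Do not bump the lamp bar above the rail, and leave the other things on the desk where they are.

Things in the scene. Friction and masses are not known exactly. Their poses are not given: they have to be found in the camera images.
- station: film viewer, fixed: grey light box 165 x 470 mm, its top 62 mm above the desk (x -48 to 118, y -235 to 235 mm from the origin); origin 50 mm above the desk, x across the rail away from the robot, y along the rail to the robot's left. It carries a guide bar along y (x = 0), a toothed rack (x = 29 mm) and behind it the film. The carriage locks in notches at y = -76, -38, 0, 38, 76 mm, each with 3.5 mm of play either way
- lamp: aluminium lamp bar, fixed to the station, same origin and axes: bar at x = 24 to 56, z = 192 to 212, y = -215 to 215 mm, on 12 mm posts at x = 100, y = +-208 mm with short arms to the bar. A gripper straight down on the wings would hit it; one tilted about 25 to 35 degrees, its body leaning to the station's -x (robot side), clears it. Not to be bumped (4 N)
- carriage (a joint): position of the loupe carriage along the station's y axis, m; 0 is the middle of the rail, ends at +-0.088. It starts locked in the middle notch. Slides with about 1 N once both wings are squeezed; locked otherwise
- carriage_grip (a point): point midway between the carriage's two red wings, 136 mm above the desk, over the rail (station x = 0), axes as the station's: pinch here, closing along y on the wings' outer faces. There the pair is 55 mm wide at rest, about 22 mm fully squeezed. Wings: 26 mm wide (x), 6 mm thick, tops 151 mm above the desk, rising from a black block 36 x 50 mm, top at 92 mm
- carriage_pointer (a point): tip of the white pointer on the carriage's front (robot side), 90 mm above the desk, 29 mm in front of the carriage_grip point; axes as the station's. Steel pawl arms reach 60 mm either way along y from the carriage's middle, never higher than 108 mm above the desk; the carriage's loupe (38 mm across, top at 104 mm) is 78 mm behind the grip point
- wing_left (a joint): angle of the red wing on the +y side, rad: 0 at rest with its pawl in a notch, 0.30 fully squeezed towards the other wing; the pawl is clear of the notches above about 0.13. Each wing has its own pawl, so both must be squeezed. Its spring gives 4 N at grip height at rest, 8 N fully squeezed. Let go between notches it stays at about 0.12, unlocked
- wing_right (a joint): the same for the wing on the -y side
- tab_orange: orange tab 16 x 20 x 10 mm, fixed on the station's front edge (station x = -38 mm), opposite the notch at -76, -38, 38 or 76 mm; blue, white and green tabs mark the other three. Origin at the centre of its underside, axes as the station's. With the carriage in that notch the pointer and the tab have the same station y
- dial (a joint): angle of the lamp dial, rad, growing clockwise seen from above: 0 is off (level 0), a click every 0.35 rad, levels 0 to 6, so level four is 1.40. A click takes about 0.1 N m; when let go it settles in the nearest level. Starts at level 0, 1 or 2
- dial_grip (a point): point on the dial's upright axis, 61 mm above the desk, turning with it: grip here. Black bar grip 46 mm long along the point's x, 12 mm thick along y, 46 to 74 mm above the desk, on a 54 mm disc; a white line at the bar's -x end is the pointer. It stands on a fixed white box 100 x 100 x 36 mm with seven dots round the dial, level four's larger and orange
- canister1: translucent film canister with black cap, loose bystander, 34 mm diameter, 51 mm tall, origin at the centre of its underside; stands on the right end of the station
- canister2: translucent film canister with black cap, loose bystander, 34 mm diameter, 51 mm tall, origin at the centre of its underside; stands on the left end of the station
- canister3: translucent film canister with black cap, loose bystander, 34 mm diameter, 51 mm tall, origin at the centre of its underside; in front of the station on the left
- canister4: translucent film canister with black cap, loose bystander, 34 mm diameter, 51 mm tall, origin at the centre of its underside; in front on the right
- cup: white ceramic cup, loose bystander, 76 mm across, 85 mm tall, origin at the centre of its underside
- loupe: black hand loupe, loose bystander, 42 mm across, 45 mm tall, origin at the centre of its underside
- reel: stainless film reel lying flat, loose bystander, 96 mm across, 40 mm tall, origin at the centre of its underside

How it is judged (in metres and radians):
On the way, in this order (a step that is already met when the one before it is completed fails the run):
1. both wings are squeezed so that the carriage is unlocked (value of joint each of wing_left, wing_right above 0.13 rad), for 0.1 s.
2. the carriage is at the orange tab with both wings let go and locked (y of carriage_pointer in the frame of tab_orange between -0.007 and 0.007 m and value of joint each of wing_left, wing_right below 0.06 rad), for 0.3 s.
3. the dial is at level four (value of joint dial between 1.3 and 1.5 rad), for 0.2 s.
At the end, for the whole second after the job is handed in: The carriage's pointer is within 7 mm of the orange tab along the rail, both wings are let go and their pawls in the notches (below 0.06 rad), and the dial stands at level four (1.30 to 1.50 rad) (all of step 2 and all of step 3); the robot touches nothing.
It fails at once if the lamp bar or its posts are bumped (over 4 N) (contact force between any of the arm, the fingers and lamp above 4 N).
It fails at once if a bystander is moved by more than 15 mm (distance of any of canister1, canister2, canister3, canister4, cup, loupe, reel from where it was at the start of the episode above 0.015 m).
It also fails if it takes over 58 s, if anything falls off the work surface, if the arm or the gripper's body presses on something with over 40 N, if the wrist force passes 120 N, or if a joint passes its speed limit or range.

## Robot

A 6-joint arm with a two-finger parallel gripper is mounted at the origin on the work surface. World frame = base frame: x ahead of the robot, y to its left, z up, the work surface at z = 0. Lengths are in mm, angles in rad, forces in N, time in s.
With the tool pointing down it reaches from about 375 to 975 mm from the base axis. Payload 3.8 kg.
Tool frame: the origin (TCP) lies between the finger pads; the fingertips stand 17 mm ahead of it and the grasp point (between the pads) lies 2 mm behind it; z points along the fingers, y is the line along which they close (so a half turn about z gives the same grasp; the last joint's range is limited). The gripper opens to 85 mm and grips with 20 to 120 N. Pads are 22 mm wide; open, the fingers measure 114 mm over their backs; the gripper's body (76 mm by 85 mm) begins 54 mm behind the grasp point. The pads swing forward as they close: fully open they stand 13 mm farther back than shut.
Start: joints at [-1.278, 0.264, 1.604, -0, 1.274, -0.037], TCP at [218.596, -638.619, 248.28] pointing down, gripper open.
Joint ranges: [-2.63, 2.63], [-0.94, 2.18], [0.31, 2.57], [-1.31, 4.45], [0, 2.66], [-2.55, 2.55]. Speed limits (rad/s): [2.57, 2.57, 3.14, 3.14, 3.14, 3.14].

## Interface

Orientations are given as a rotation vector (axis times angle).
In Python, from bench import get_state, capture, camera_info, job gives the robot as it stands.
- The arm moves only by the shell command python3 -m jog 'ROWS'. ROWS is JSON, a list of rows, each a list of 3 entries, a list of its own where there are three numbers: the shift along the tool's x, y, z in cm, then the turn, a rotation vector about the tool's x, y, z in degrees, then the opening, from -1 (shut) to 1 (fully open). In form: [[[tx, ty, tz], [rx, ry, rz], grip], ...]. A call has 1 to 8 rows; each row shifts and turns the commanded pose from where the row before left it, along the tool's axes as they then stand; what a row does not reach is not made up. A row lasts 1/8 s, in which the tool goes at most 62.5 mm and 10.7 degrees, less where a joint would pass 70% of its speed; a pose out of reach is approached as far as the arm can. A call is refused whole if a number of a shift passes 6.25 or a number of a turn 10.7, either way. A call with a gripper value outside its range is refused whole. The fingers move at their own pace and stop on an object; the grip force is fixed at half the most. Time passes only in rows, so rows that do not move let the fingers close. It gives the time, the measured TCP pose, the force, the opening and the grip force at its end, in the units of the state.
- get_state(): the state, without advancing time (a new reading comes with each control period).
- capture(name): name is "scene" or "top" or "wrist"; returns (picture, depth): 400x640x3 uint8, red, green, blue; 400x640 float32, mm along the optical axis (not along the pixel's ray), 0 where there is no reading.
- camera_info(name): a dict with "fx", "fy", "cx", "cy" (pixels), "world_from_camera" (4x4, takes a point from camera to world coordinates). Camera axes: x right, y down, z forward; pixel columns grow to the right and rows downward; lengths in mm; the calibration is good to about 2 mm. The wrist camera is an equidistant fisheye: a pixel r from the principal point sees the ray r / f radians off the axis. A picture is of the moment at which its call begins: read the wrist's pose just before it. camera_info takes no time and is no camera call; for the wrist camera it gives the pose at the moment of the call.
- job.job_done(): hands the job in; it is judged then, once.
The state is a dict: "t": time; "joint_pos": joint angles; "joint_vel": joint speeds; "joint_torque": joint torques, N m; "eef_pos": TCP position; "ee_rot": TCP orientation; "wrist_force": force on the tool from outside, world axes, zero at the start; "torque": the same for the moment, N m; "opening": finger opening in mm; "finger_force": force on a finger pad.
Only numpy, scipy, OpenCV 4.12 (cv2) and the standard library are available. Lean on these libraries where they do the work, as an engineer would, in place of code of your own. Each camera call takes 0.05 s, during which the arm holds its last target. There are 200 camera calls.

## Working session

There is one attempt and no reset: what is moved stays moved. The work goes in short steps, Python scripts to look and compute and a shell command to move; the robot and the scene stay as the last step left them, time stands still between calls to the robot, and variables do not carry over. Pictures are saved under pics/ and viewed, at most 11 in all, crops included, and the job is handed in when it is done.

```bash
mkdir -p pics; ls; python3 - <<'E'
from bench import get_state,capture,camera_info
import cv2,numpy as np
print(get_state())
for n in ("scene","top"):
    im,d=capture(n); np.savez(f"pics/{n}0.npz",im=im,d=d); cv2.imwrite(f"pics/{n}0.png",im[:,:,::-1]); print(n,camera_info(n))
E
```

```text
pics
{'t': 0.0, 'joint_pos': array([-1.27789542e+00,  2.64753554e-01,  1.60536324e+00,  3.90849655e-06,
        1.27367580e+00, -3.68839584e-02]), 'joint_vel': array([-0.00146847, -0.00265088, -0.00083636, -0.00147186,  0.00093444,
        0.000429  ]), 'joint_torque': array([-7.73327483e-04, -5.15115058e+01, -3.67314434e+01, -2.99759095e-04,
        1.29549552e-02,  4.20899744e-05]), 'eef_pos': array([ 218.40498112, -637.97126686,  246.96750453]), 'ee_rot': array([-3.09682759e+00, -5.15320544e-01,  4.35025084e-04]), 'wrist_force': array([ 0.23731439, -0.26429419, -0.62225695]), 'torque': array([-0.04196735, -0.02960339, -0.03529765]), 'finger_force': 0.0, 'opening': 85.45565979677966}
scene {'fx': 466.0576722962357, 'fy': 466.0576722962357, 'cx': 318.9363188740611, 'cy': 195.9400691299413, 'world_from_camera': array([[-5.93022509e-01,  4.58380890e-01, -6.61975274e-01,
         1.36682914e+03],
       [ 8.04934532e-01,  3.16953116e-01, -5.01618501e-01,
         5.54318544e+02],
       [-2.01172093e-02, -8.30317820e-01, -5.56926940e-01,
         7.82129753e+02],
       [ 0.00000000e+00,  0.00000000e+00,  0.00000000e+00,
         1.00000000e+00]])}
top {'fx': 505.4499050442946, 'fy': 505.4499050442946, 'cx': 318.40238137482373, 'cy': 197.7892803422895, 'world_from_camera': array([[ 2.29083041e-02, -9.92903220e-01,  1.16697922e-01,
         3.86472016e+02],
       [-9.99737122e-01, -2.28622163e-02,  1.73365449e-03,
        -5.39301524e+01],
       [ 9.46622007e-04, -1.16706960e-01, -9.93165943e-01,
         1.30915360e+03],
       [ 0.00000000e+00,  0.00000000e+00,  0.00000000e+00,
         1.00000000e+00]])}
```

View pics/top0.png

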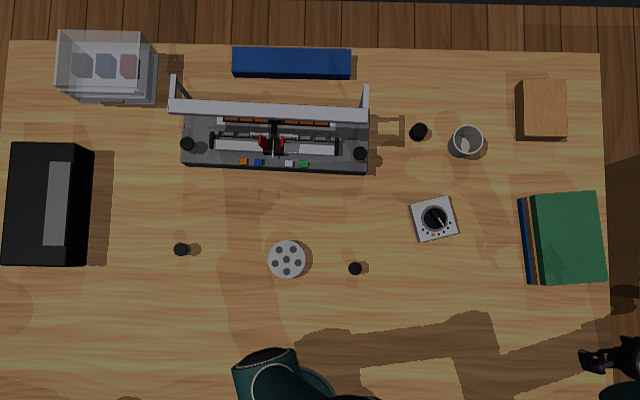

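View pics/scene0.png

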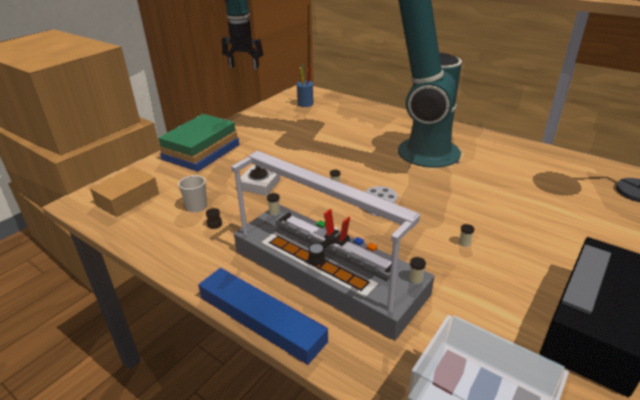

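The top view shows the orange tab at (243,161), leftmost (station +y, the +76 notch), and the red wings at about (271,144). The dial box is at (434,218) and the reel at (287,259). The scene view confirms this, with the lamp bar above the wings.

```bash
cat > h.py <<'E'
import numpy as np,cv2
from bench import get_state,capture,camera_info
def ray(n,u,v,z):
    c=camera_info(n);T=c["world_from_camera"]
    d=T[:3,:3]@np.array([(u-c["cx"])/c["fx"],(v-c["cy"])/c["fy"],1]);o=T[:3,3]
    return o+d*(z-o[2])/d[2]
def blobs(im,lo,hi,roi,amin=8):
    x0,y0,x1,y1=roi
    h=cv2.cvtColor(np.ascontiguousarray(im[y0:y1,x0:x1]),cv2.COLOR_RGB2HSV)
    m=cv2.inRange(h,np.array(lo),np.array(hi))
    n,l,s,c=cv2.connectedComponentsWithStats(m)
    return [(c[i][0]+x0,c[i][1]+y0,s[i][4]) for i in range(1,n) if s[i][4]>=amin]
E
python3 - <<'E'
from h import *
im=np.load("pics/top0.npz")["im"]
roi=(230,152,320,172)
P={}
for k,lo,hi in (("orange",(8,150,90),(22,255,255)),("blue",(100,120,60),(125,255,255)),("green",(40,100,60),(85,255,255)),("white",(0,0,150),(180,60,255))):
    for b in blobs(im,lo,hi,roi): print(k,np.round(b,1),np.round(ray("top",b[0],b[1],70),1))
for lo,hi in (((0,150,60),(6,255,255)),((172,150,60),(180,255,255))):
    for b in blobs(im,lo,hi,(240,125,310,160)): print("red",np.round(b,1),ray("top",b[0],b[1],140).round(1))
for b in blobs(im,(0,0,120),(180,60,255),(395,185,475,250)): print("boxw",np.round(b,1),ray("top",b[0],b[1],36).round(1))
for b in blobs(im,(5,130,120),(22,255,255),(405,190,465,245),2): print("dot?",np.round(b,1),ray("top",b[0],b[1],36).round(1))
a=cv2.resize(im[180:255,395:475],(640,600),interpolation=cv2.INTER_CUBIC)
cv2.imwrite("pics/dial0.png",a[:,:,::-1])
b=cv2.resize(im[90:180,160:380],(800,327),interpolation=cv2.INTER_CUBIC); cv2.imwrite("pics/st0.png",b[:,:,::-1])
E
```

```text
orange [242.5 160.5  48. ] [621.2 139.3  70. ]
blue [257.6 161.8  53. ] [618.7 101.5  70. ]
green [303.5 163.7  51. ] [616.6 -12.8  70. ]
white [285.5 163.2   8. ] [616.7  32.1  70. ]
red [259.3 139.8  22. ] [658.4  90.7 140. ]
red [281.  142.4  37. ] [653.3  39.3 140. ]
boxw [433.3 217.3 853. ] [ 493.3 -342.9   36. ]
boxw [441.  221.7  10. ] [ 482.5 -362.3   36. ]
dot? [433. 197.   3.] [ 544.8 -342.3   36. ]
dot? [437. 196.   3.] [ 547.6 -352.5   36. ]
dot? [424.5 199.    4. ] [ 539.2 -320.8   36. ]
dot? [429. 198.   3.] [ 542.  -332.2   36. ]
dot? [412.5 202.    2. ] [ 530.8 -290.3   36. ]
dot? [432.7 234.    7. ] [ 451.  -341.3   36. ]
dot? [445. 237.   3.] [ 444.2 -372.1   36. ]
dot? [426. 242.   3.] [ 430.5 -324.4   36. ]
```

View pics/dial0.png

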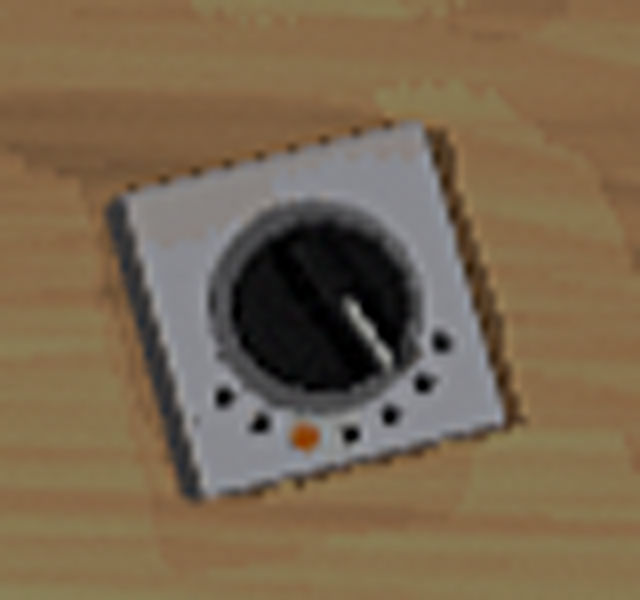

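View pics/st0.png

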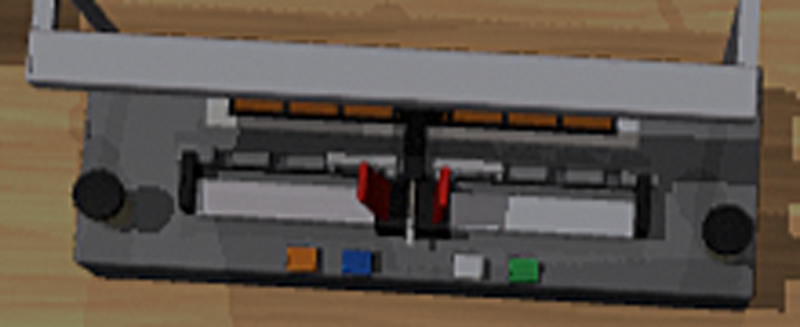

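The dial dots run clockwise from the right. The line end at crop (390,365) lies near dot 1 or 2, and orange is the fifth dot, level 4. I'll compute the poses and the transfer move.

```bash
cat >> h.py <<'E'
from scipy.spatial.transform import Rotation as R
def pose(yaw,tilt):  # tool x yaw (deg), tool pointing down, tilted so body leans to -x
    return R.from_euler("z",yaw,degrees=True)*R.from_euler("x",180,degrees=True)*R.from_euler("y",tilt,degrees=True)
def go(p,Rt):
    s=get_state();Rc=R.from_rotvec(s["ee_rot"]);d=Rc.inv().apply(np.array(p)-s["eef_pos"])/10
    print("pos",s["eef_pos"].round(1),"yaw",np.degrees(np.arctan2(*Rc.as_matrix()[1::-1,0])).round(2),"shift cm (cur axes)",d.round(2),"turn deg",np.degrees((Rc.inv()*Rt).as_rotvec()).round(2))
E
python3 - <<'E'
from h import *
D=np.load("pics/top0.npz");d=D["d"];c=camera_info("top");T=c["world_from_camera"]
def dp(u,v):
    z=d[int(v),int(u)];return (T[:3,:3]@np.array([(u-c["cx"])/c["fx"]*z,(v-c["cy"])/c["fy"]*z,z])+T[:3,3]).round(1)
for n,u,v in (("bar",268,112),("bar",200,107),("bar",340,113),("pointer",272.75,156),("wingL",259,137),("wingR",281,141),("orange",242.5,160),("can2",187,143),("can1",360,153),("base",300,168)): print(n,dp(u,v))
print("ptr",ray("top",272.75,156,90).round(1))
# dial
f=lambda u,v,z:ray("top",395+(u+.5)/8-.5,180+(v+.5)/8-.5,z)[:2]
dots=np.array([f(u,v,36) for u,v in ((440,343),(424,383),(390,415),(350,435),(305,437),(261,423),(225,397))])
A=np.c_[2*dots,np.ones(7)];x=np.linalg.lstsq(A,(dots**2).sum(1),rcond=None)[0];ce=x[:2];print("centre",ce,"r",np.sqrt(x[2]+ce@ce))
a=np.degrees(np.arctan2(*(dots-ce).T[::-1]));print("dot ang",a.round(1))
co=np.array([f(u,v,36) for u,v in ((425,122),(512,425),(205,497),(125,190))]);print("corners",co.round(1),co.mean(0))
p,q=f(348,300,74),f(390,365,74);print("line",p,q,np.degrees(np.arctan2(*(q-p)[::-1])),np.degrees(np.arctan2(*(q-ce)[::-1])))
go((500,65,320),pose(-1.65,0))
E
```

```text
bar [690.5  59.2 263.1]
bar [697.2 203.5 266.2]
bar [692.5 -93.9 261.1]
pointer [630.1  62.4  91.1]
wingL [663.2  90.7 148.2]
wingR [653.8  38.5 152.5]
orange [622.8 139.6  68.2]
can2 [653.1 268.5 111.8]
can1 [ 637.6 -149.4  114.5]
base [607.2  -4.   60.6]
ptr [630.3  62.5  90. ]
centre [ 490.45934896 -344.9793632 ] r 40.10157077823503
dot ang [-103.5 -123.2 -144.6 -165.1  174.6  153.9  134. ]
corners [[ 551.2 -379.6]
 [ 455.8 -406.3]
 [ 431.  -309.8]
 [ 527.3 -284.5]] [ 491.33684203 -345.06304641]
line [ 490.81945354 -345.96036872] [ 471.19012832 -358.70466289] -147.00644432903448 -144.53805696876717
pos [ 218.4 -638.   247. ] yaw 18.89 shift cm (cur axes) [ 49.41 -57.41  -7.17] turn deg [-1.200e-01  2.000e-02  2.054e+01]
```

The dial stands at level 2 (line at about -146°), so it needs about 40° clockwise. The orange tab is at notch +76. Now the transfer move.

```bash
python3 -m jog '[[[3.1,-3.6,-0.45],[0,0,0],1],[[3.1,-3.6,-0.45],[0,0,0],1],[[3.1,-3.6,-0.45],[0,0,0],1],[[3.1,-3.6,-0.45],[0,0,0],1],[[3.1,-3.6,-0.45],[0,0,0],1],[[3.1,-3.6,-0.45],[0,0,0],1],[[3.1,-3.6,-0.45],[0,0,0],1],[[3.1,-3.6,-0.45],[0,0,0],1]]'
python3 -m jog '[[[3.1,-3.6,-0.45],[0,0,0],1],[[3.1,-3.6,-0.45],[0,0,0],1],[[3.1,-3.6,-0.45],[0,0,0],1],[[3.1,-3.6,-0.45],[0,0,0],1],[[3.1,-3.6,-0.45],[0,0,0],1],[[3.1,-3.6,-0.45],[0,0,0],1],[[3.1,-3.6,-0.45],[0,0,0],1],[[3.1,-3.6,-0.45],[0,0,0],1]]'
python3 -m jog '[[[0,0,0],[0,0,7],1],[[0,0,0],[0,0,7],1],[[0,0,0],[0,0,6.5],1],[[0,0,0],[0,7.5,0],1],[[0,0,0],[0,7.5,0],1],[[0,0,0],[0,7.5,0],1],[[0,0,0],[0,7.5,0],1],[[0,0,0],[0,0,0],1]]'
python3 - <<'E'
from h import *
Rt=pose(-1.65,30); go(np.array([658,62,136])-100*Rt.as_matrix()[:,2],Rt)
c=camera_info("wrist");im,d=capture("wrist");np.savez("pics/w1.npz",im=im,d=d,**c);cv2.imwrite("pics/w1.png",im[:,:,::-1]);print(c)
E
```

```text
t: 1.1
eef_pos: [360.0, -284.2, 284.0]
ee_rot: [-3.099, -0.515, 0.0]
wrist_force: [0.2, 0.2, -0.3]
opening: 85.3
finger_force: 0.0
t: 2.1
eef_pos: [501.4, 68.5, 320.0]
ee_rot: [3.099, 0.516, -0.001]
wrist_force: [0.4, 0.4, 0.4]
opening: 85.8
finger_force: 0.0
t: 3.1
eef_pos: [498.5, 66.9, 317.7]
ee_rot: [3.029, -0.041, 0.805]
wrist_force: [-0.1, -0.0, -0.6]
opening: 85.2
finger_force: 0.0
pos [498.5  66.9 317.7] yaw -1.55 shift cm (cur axes) [ 4.79  0.04 13.69] turn deg [-0.01  0.22  0.09]
{'fx': 309.70691628693146, 'fy': 309.70691628693146, 'cx': 323.59391311992977, 'cy': 198.08903018655266, 'world_from_camera': array([[-2.76462878e-02, -9.82560369e-01,  1.83877143e-01,
         5.09526655e+02],
       [-9.99617322e-01,  2.70007883e-02, -6.01381823e-03,
         6.69961544e+01],
       [ 9.44111664e-04, -1.83973037e-01, -9.82930837e-01,
         4.69424112e+02],
       [ 0.00000000e+00,  0.00000000e+00,  0.00000000e+00,
         1.00000000e+00]])}
```

View pics/w1.png

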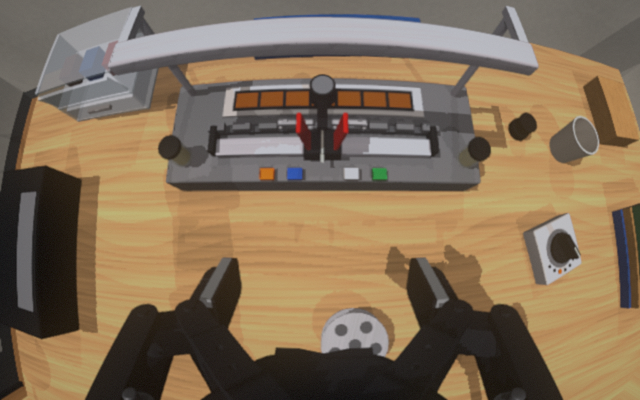

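The wrist view shows the wings at (300,133) and (343,133), the pointer at about (321,160), the orange tab at (267,173) and the green tab at (379,174). I'll refine the poses from these pixels.

```bash
cat >> h.py <<'E'
def wray(D,u,v,z):
    x,y=(u-D["cx"])/D["fx"],(v-D["cy"])/D["fy"];r=np.hypot(x,y)
    T=D["world_from_camera"];d=T[:3,:3]@np.array([x/r*np.sin(r),y/r*np.sin(r),np.cos(r)]);o=T[:3,3]
    return (o+d*(z-o[2])/d[2]).round(1)
E
python3 - <<'E'
from h import *
D=np.load("pics/w1.npz");im=D["im"];roi=(240,160,400,185)
for k,lo,hi in (("orange",(8,150,90),(22,255,255)),("blue",(100,120,60),(125,255,255)),("green",(40,100,60),(85,255,255)),("white",(0,0,150),(180,60,255))):
    for b in blobs(im,lo,hi,roi,20): print(k,np.round(b,1),wray(D,b[0],b[1],69))
h=cv2.cvtColor(im,cv2.COLOR_RGB2HSV);m=(((h[:,:,0]<6)|(h[:,:,0]>172))&(h[:,:,1]>150)&(h[:,:,2]>60)).astype(np.uint8);m[:,:280]=0;m[:,370:]=0;m[:100]=0;m[170:]=0
n,l,s,c=cv2.connectedComponentsWithStats(m)
for i in range(1,n):
    if s[i][4]<15: continue
    ys,xs=np.where(l==i);print(s[i],c[i])
    for v in (ys.min(),ys.min()+3,ys.min()+6,ys.min()+9): 
        r=xs[ys==v]; print(" row",v,r.min(),r.max(),wray(D,r.min(),v,151),wray(D,r.max(),v,151))
for v in range(140,164,3): print(v,np.where((h[v,310:335,2]>130)&(h[v,310:335,1]<60))[0]+310)
E
```

```text
orange [266.7 173.5 169. ] [620.5 140.6  69. ]
blue [294.1 173.4 170. ] [619.3 103.1  69. ]
green [379.1 173.5 170. ] [616.2 -11.4  69. ]
white [350.8 173.  159. ] [617.6  27.1  69. ]
[295 113  13  22 150] [299.60666667 124.11333333]
 row 113 297 299 [668.2  92.5 151. ] [668.1  90.2 151. ]
 row 116 296 301 [664.4  93.7 151. ] [664.2  88.  151. ]
 row 119 296 302 [660.6  93.6 151. ] [660.3  86.9 151. ]
 row 122 297 303 [656.8  92.5 151. ] [656.5  85.7 151. ]
[334 113  15  37 299] [340.70568562 130.86956522]
 row 113 344 346 [666.7  39.2 151. ] [666.6  36.9 151. ]
 row 116 342 347 [662.9  41.6 151. ] [662.8  36.  151. ]
 row 119 341 347 [659.1  43.  151. ] [659.   36.2 151. ]
 row 122 340 347 [655.4  44.3 151. ] [655.2  36.4 151. ]
140 []
143 []
146 []
149 [321 322]
152 [321 322]
155 [321 322 323]
158 [321 322 323]
161 [321 322 323]
```

```bash
python3 - <<'E'
from h import *
Rt=pose(-1.62,30); go(np.array([656.5,63.5,136])+2*Rt.as_matrix()[:,2],Rt)
E
```

```text
pos [500.   67.  319.3] yaw -1.57 shift cm (cur axes) [ 4.45 -0.08 23.89] turn deg [-0.01  0.15  0.05]
```

```bash
python3 -m jog '[[[1.1,0,2.8],[0,0,0],1],[[1.1,0,2.8],[0,0,0],1],[[1.1,0,2.8],[0,0,0],1],[[1.1,-0.1,2.8],[0,0,0],1],[[0,0,2.8],[0,0,0],1],[[0,0,0],[0,0,0],1],[[0,0,0],[0,0,0],1],[[0,0,0],[0,0,0],1]]'
python3 - <<'E'
from h import *
Rt=pose(-1.62,30); go(np.array([656.5,63.5,136])+2*Rt.as_matrix()[:,2],Rt)
c=camera_info("wrist");im,d=capture("wrist");np.savez("pics/w2.npz",im=im,d=d,**c);cv2.imwrite("pics/w2.png",im[:,:,::-1])
E
```

```text
t: 4.15
eef_pos: [610.2, 65.0, 222.8]
ee_rot: [3.027, -0.042, 0.814]
wrist_force: [-0.7, 0.4, 0.3]
opening: 85.0
finger_force: 0.0
pos [610.2  65.  222.8] yaw -1.61 shift cm (cur axes) [-0.34  0.03 10.03] turn deg [-0.02 -0.11  0.01]
```

View pics/w2.png

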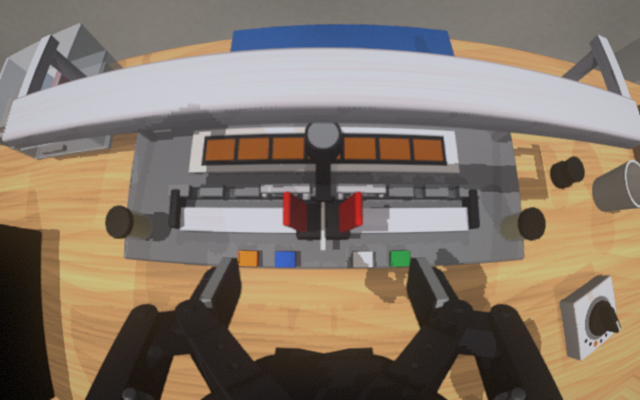

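The wings are centred at about x=323 px, and the finger mid-line is at about 325. Advancing and squeezing.

```bash
python3 -m jog '[[[-0.1,0,2],[0,0,0],1],[[-0.1,0,2],[0,0,0],1],[[-0.1,0,2],[0,0,0],1],[[0,0,2],[0,0,0],1],[[0,0,2],[0,0,0],1],[[0,0,0],[0,0,0],1],[[0,0,0],[0,0,0],1]]'
python3 -m jog '[[[0,0,0],[0,0,0],0.2],[[0,0,0],[0,0,0],0],[[0,0,0],[0,0,0],-0.2],[[0,0,0],[0,0,0],-0.35],[[0,0,0],[0,0,0],-0.35],[[0,0,0],[0,0,0],-0.35],[[0,0,0],[0,0,0],-0.35],[[0,0,0],[0,0,0],-0.35]]'
python3 - <<'E'
from h import *
s=get_state();print(s["eef_pos"],s["opening"],s["finger_force"],s["wrist_force"])
c=camera_info("wrist");im,d=capture("wrist");np.savez("pics/w3.npz",im=im,d=d,**c);cv2.imwrite("pics/w3.png",im[:,:,::-1])
E
```

```text
t: 5.08
eef_pos: [657.1, 63.7, 134.2]
ee_rot: [3.027, -0.042, 0.813]
wrist_force: [-0.5, 0.2, 1.0]
opening: 85.5
finger_force: 0.0
t: 6.08
eef_pos: [657.6, 63.8, 135.6]
ee_rot: [3.026, -0.042, 0.816]
wrist_force: [-6.6, 1.3, 10.8]
opening: 28.3
finger_force: 11.4
[657.6356613   63.81591988 135.57955214] 28.292350232878505 11.420724363124464 [-6.55480989  1.30978249 10.77085684]
```

View pics/w3.png

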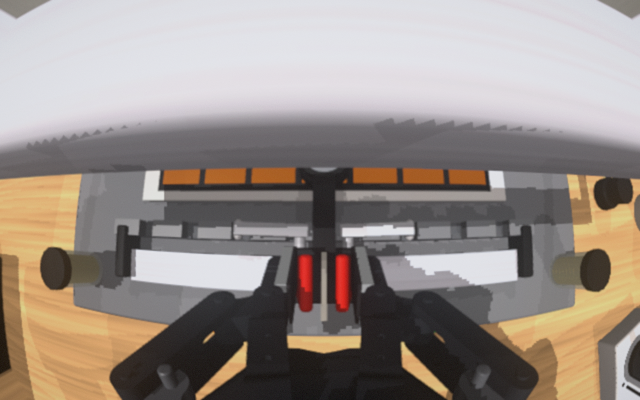

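Both wings are squeezed (28 mm). Sliding 76 mm along station +y, which is tool −y.

```bash
python3 -m jog '[[[0,-0.5,0],[0,0,0],-0.35],[[0,-1.2,0],[0,0,0],-0.35],[[0,-1.2,0],[0,0,0],-0.35],[[0,-1.2,0],[0,0,0],-0.35],[[0,-1.2,0],[0,0,0],-0.35],[[0,-1.2,0],[0,0,0],-0.35],[[0,-0.7,0],[0,0,0],-0.35],[[0,-0.4,0],[0,0,0],-0.35]]'
python3 -m jog '[[[0,0,0],[0,0,0],-0.35],[[0,0,0],[0,0,0],-0.35]]'
python3 - <<'E'
from h import *
s=get_state();print(s["eef_pos"],s["opening"],s["wrist_force"])
c=camera_info("wrist");im,d=capture("wrist");np.savez("pics/w4.npz",im=im,d=d,**c);cv2.imwrite("pics/w4.png",im[:,:,::-1])
im,d=capture("top");roi=(230,152,320,172)
for b in blobs(im,(8,150,90),(22,255,255),roi): print("orange",np.round(b,1),ray("top",b[0],b[1],70).round(1))
E
```

```text
t: 7.12
eef_pos: [659.8, 140.3, 135.6]
ee_rot: [3.027, -0.042, 0.816]
wrist_force: [-6.9, -0.6, 9.9]
opening: 27.8
finger_force: 11.4
t: 7.38
eef_pos: [659.8, 140.1, 135.6]
ee_rot: [3.027, -0.042, 0.816]
wrist_force: [-6.7, -0.3, 10.9]
opening: 28.1
finger_force: 11.4
[659.77509821 140.14492944 135.56888658] 28.137612915153777 [-6.73864275 -0.27064995 10.89144017]
```

View pics/w4.png

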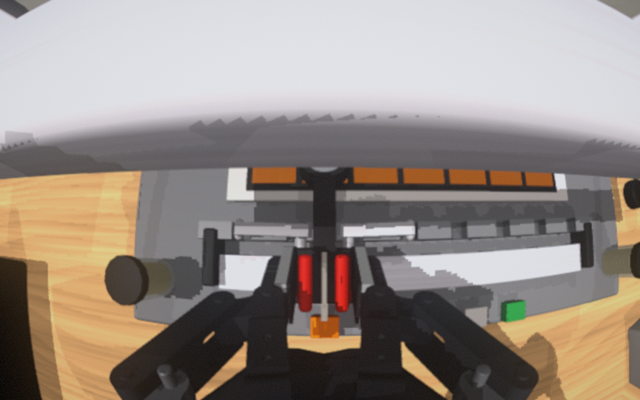

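The pointer (324,~310) is opposite the orange tab (324,327). I'll let go, wait a moment, then retract along the tool.

```bash
python3 -m jog '[[[0,0,0],[0,0,0],-0.1],[[0,0,0],[0,0,0],0.1],[[0,0,0],[0,0,0],0.3],[[0,0,0],[0,0,0],0.7],[[0,0,0],[0,0,0],1],[[0,0,0],[0,0,0],1],[[0,0,0],[0,0,0],1],[[0,0,0],[0,0,0],1]]'
python3 -m jog '[[[0,0,-1.5],[0,0,0],1],[[0,0,-2.5],[0,0,0],1],[[0,0,-3],[0,0,0],1],[[0,0,-3],[0,0,0],1],[[0,0,-4],[0,0,0],1],[[0,0,-4],[0,0,0],1],[[0,0,-4],[0,0,0],1],[[0,0,0],[0,0,0],1]]'
python3 - <<'E'
from h import *
c=camera_info("wrist");im,d=capture("wrist");np.savez("pics/w5.npz",im=im,d=d,**c);cv2.imwrite("pics/w5.png",im[:,:,::-1]);print(get_state()["t"])
go((491,-345,320),pose(-1.62,30))
E
```

```text
t: 8.48
eef_pos: [658.9, 139.6, 132.9]
ee_rot: [3.027, -0.042, 0.811]
wrist_force: [-0.1, -0.1, 0.1]
opening: 85.7
finger_force: 0.0
t: 9.48
eef_pos: [549.6, 143.5, 329.6]
ee_rot: [3.027, -0.042, 0.825]
wrist_force: [0.7, -0.5, 0.0]
opening: 85.1
finger_force: 0.0
9.525
pos [549.1 143.1 326.7] yaw -1.63 shift cm (cur axes) [-4.15 48.95 -1.76] turn deg [-0.12 -0.28 -0.01]
```

View pics/w5.png

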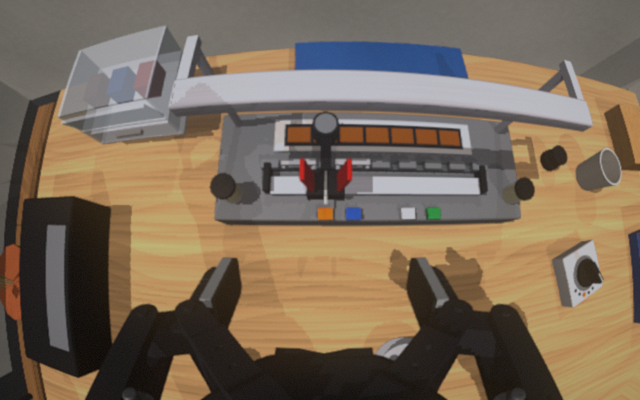

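The carriage sits at the orange tab, with the wings open symmetrically. Moving to above the dial.

```bash
python3 -m jog '[[[-0.42,4.9,-0.2],[0,0,0],1],[[-0.42,4.9,-0.2],[0,0,0],1],[[-0.42,4.9,-0.2],[0,0,0],1],[[-0.42,4.9,-0.2],[0,0,0],1],[[-0.42,4.9,-0.2],[0,0,0],1],[[-0.42,4.9,-0.2],[0,0,0],1],[[-0.42,4.9,-0.2],[0,0,0],1],[[-0.42,4.9,-0.2],[0,0,0],1]]'
python3 -m jog '[[[-0.42,4.9,-0.1],[0,0,0],1],[[-0.42,4.9,-0.1],[0,0,0],1],[[0,0,0],[0,-7.5,0],1],[[0,0,0],[0,-7.5,0],1],[[0,0,0],[0,-7.5,0],1],[[0,0,0],[0,-7.5,0],1]]'
python3 -m jog '[[[0,0,0],[0,0,-8.9],1],[[0,0,0],[0,0,-8.9],1],[[0,0,0],[0,0,-8.9],1],[[0,0,0],[0,0,-8.9],1],[[0,0,0],[0,0,0],1]]'
python3 - <<'E'
from h import *
go((491,-345,160),pose(34,0))
im,d=capture("top")
np.savez("pics/top2.npz",im=im,d=d)
h=cv2.cvtColor(im,cv2.COLOR_RGB2HSV);m=(((h[:,:,0]<6)|(h[:,:,0]>172))&(h[:,:,1]>150)&(h[:,:,2]>60)).astype(np.uint8)[120:165,200:320]
n,l,s,c=cv2.connectedComponentsWithStats(m)
for i in range(1,n):
    if s[i][4]>8: print(s[i],ray("top",c[i][0]+200,c[i][1]+120,140).round(1))
c=camera_info("wrist");im,d=capture("wrist");np.savez("pics/w6.npz",im=im,d=d,**c);cv2.imwrite("pics/w6.png",im[:,:,::-1])
E
```

```text
t: 10.52
eef_pos: [499.8, -249.6, 318.7]
ee_rot: [3.029, -0.044, 0.809]
wrist_force: [0.3, 0.4, 0.7]
opening: 85.5
finger_force: 0.0
t: 11.28
eef_pos: [489.4, -346.1, 316.7]
ee_rot: [-3.14, 0.045, 0.009]
wrist_force: [-0.7, 0.2, 0.1]
opening: 85.7
finger_force: 0.0
t: 11.9
eef_pos: [489.4, -345.7, 316.1]
ee_rot: [-3.003, -0.915, 0.003]
wrist_force: [-0.9, 0.5, 0.6]
opening: 85.3
finger_force: 0.0
pos [ 489.4 -345.7  316.1] yaw 33.89 shift cm (cur axes) [ 0.18  0.08 15.61] turn deg [-0.17  0.05 -0.11]
[27 13  2 11 22] [661. 166. 140.]
[49 14  3 12 27] [659.6 112.9 140. ]
```

View pics/w6.png

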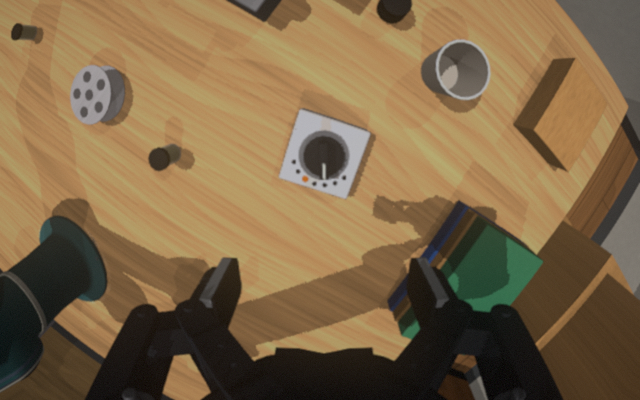

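The dial line is vertical in the picture at (323,172), so the bar is aligned with the tool. The box corners are at about (299,109), (372,131), (346,198) and (279,177). Refining the centre.

```bash
python3 - <<'E'
from h import *
D=np.load("pics/w6.npz")
co=np.array([wray(D,u,v,36) for u,v in ((299,109),(372,131),(346,198),(279,177))]);print(co,co.mean(0))
im=D["im"]
b=[b for b in blobs(im,(0,0,130),(180,60,255),(315,160,332,190),4)];print(b,[wray(D,x[0],x[1],74) for x in b])
m=(cv2.cvtColor(im,cv2.COLOR_RGB2GRAY)[158:184,312:336]);print(m[::3])
ce=(np.array([491,-345])+co.mean(0)[:2])/2; print(ce)
go((*ce,61),pose(34,0))
E
```

```text
[[ 525.7 -281.9   36. ]
 [ 555.3 -377.5   36. ]
 [ 459.1 -402.4   36. ]
 [ 433.  -308.8   36. ]] [ 493.275 -342.65    36.   ]
[(np.float64(323.19191919191917), np.float64(181.81313131313132), np.int32(198))] [array([ 470.2, -357. ,   74. ])]
[[ 51  51  53  49  51  50  50  51  51  50  54  53  52  51  51  47  47  44
   46  46  48  48  46  47]
 [ 50  52  52  50  54  50  51  53  50  51  52  51  49  50  49  47  46  43
   45  47  45  50  48  45]
 [ 52  51  51  52  52  48  49  48  54  72 114 150 136  98  59  49  48  46
   46  48  45  48  46  51]
 [ 52  52  51  51  53  52  48  48  52  66 117 170 175 128  69  47  46  45
   50  49  45  48  49  47]
 [ 52  51  52  49  50  54  52  49  49  61 116 172 173 128  70  46  49  48
   47  48  47  47  47  47]
 [ 79  68  58  54  52  50  51  48  50  63 116 172 175 127  70  49  47  49
   45  45  48  54  61  63]
 [114 109 107 102  97  91  86  67  54  61 114 171 175 130  70  48  52  66
   70  74  75  78  78  82]
 [180 177 172 165 158 151 135 118 106  99 110 136 153 137 114 106 122 140
  149 162 171 172 168 168]
 [143 108  88  96 134 172 182 183 182 182 173 158 153 162 172 181 182 184
  182 179 157 106  70  69]]
[ 492.1375 -343.825 ]
pos [ 489.6 -345.8  316.8] yaw 33.83 shift cm (cur axes) [ 0.34  0.03 25.58] turn deg [-0.11  0.03 -0.17]
```

```bash
python3 -m jog '[[[0.3,0,4],[0,0,0],1],[[0,0,4],[0,0,0],1],[[0,0,4],[0,0,0],0.6],[[0,0,4],[0,0,0],0.3],[[0,0,4],[0,0,0],0],[[0,0,2.5],[0,0,0],-0.2],[[0,0,1.4],[0,0,0],-0.2],[[0,0,1],[0,0,0],-0.2]]'
python3 -m jog '[[[0,0,0],[0,0,0],-0.2],[[0,0,0],[0,0,0],-0.4],[[0,0,0],[0,0,0],-0.7],[[0,0,0],[0,0,0],-1],[[0,0,0],[0,0,0],-1],[[0,0,0],[0,0,0],-1]]'
```

```text
t: 13.0
eef_pos: [492.5, -344.3, 68.6]
ee_rot: [-3.005, -0.917, 0.0]
wrist_force: [-0.3, 0.2, -0.2]
opening: 34.1
finger_force: 0.0
t: 13.75
eef_pos: [492.0, -343.1, 70.2]
ee_rot: [-3.002, -0.918, 0.001]
wrist_force: [-2.4, 4.6, 5.0]
opening: 10.6
finger_force: 59.6
```

```bash
python3 -m jog '[[[0,0,0],[0,0,5],-1],[[0,0,0],[0,0,5],-1],[[0,0,0],[0,0,5],-1],[[0,0,0],[0,0,5],-1],[[0,0,0],[0,0,5],-1],[[0,0,0],[0,0,5],-1],[[0,0,0],[0,0,5],-1],[[0,0,0],[0,0,5],-1]]'
python3 -m jog '[[[0,0,0],[0,0,0],-1],[[0,0,0],[0,0,0],-1],[[0,0,0],[0,0,0],-1]]'
python3 - <<'E'
from h import *
s=get_state();print(s["torque"],s["opening"]); go((492,-344,68),pose(-6.2,0))
E
```

```text
t: 14.75
eef_pos: [491.9, -342.9, 70.2]
ee_rot: [-3.135, 0.169, 0.002]
wrist_force: [-3.0, 5.6, 5.0]
opening: 10.7
finger_force: 59.8
t: 15.12
eef_pos: [491.9, -342.9, 70.2]
ee_rot: [-3.135, 0.164, 0.002]
wrist_force: [-3.3, 6.0, 6.2]
opening: 10.8
finger_force: 59.7
[0.8836672  0.51560286 0.1349424 ] 10.78451651456661
pos [ 491.9 -342.9   70.2] yaw -6.01 shift cm (cur axes) [0.02 0.11 0.22] turn deg [-0.12  0.08  0.19]
```

```bash
python3 -m jog '[[[0,0,0],[0,0,0],-0.6],[[0,0,0],[0,0,0],-0.3],[[0,0,0],[0,0,0],0],[[0,0,0],[0,0,0],0],[[0,0,0],[0,0,0],0],[[0,0,0],[0,0,0],0]]'
python3 -m jog '[[[0,0,-2],[0,0,0],0],[[0,0,-4],[0,0,0],0],[[0,0,-5],[0,0,0],0],[[0,0,-5],[0,0,0],0],[[-2,0,-5],[0,0,0],0],[[-4,0,0],[0,0,0],0],[[-4,0,0],[0,0,0],0],[[0,0,0],[0,0,0],0]]'
python3 - <<'E'
from h import *
c=camera_info("wrist");w,d=capture("wrist");im,d=capture("top")
a=cv2.resize(im[180:255,395:475],(400,375),interpolation=cv2.INTER_CUBIC)
b=cv2.resize(im[90:180,160:380],(800,327),interpolation=cv2.INTER_CUBIC)
e=cv2.resize(w[60:260,220:420],(400,375),interpolation=cv2.INTER_CUBIC)
v=np.vstack([np.hstack([a,e]),b])[:, :]
v=cv2.resize(v,(680,597));cv2.imwrite("pics/end.png",v[:,:,::-1])
E
```

```text
t: 15.88
eef_pos: [492.4, -344.2, 69.0]
ee_rot: [-3.137, 0.165, 0.0]
wrist_force: [0.0, 0.2, 0.2]
opening: 42.9
finger_force: 0.0
t: 16.88
eef_pos: [391.1, -333.5, 280.9]
ee_rot: [3.136, -0.167, 0.002]
wrist_force: [0.8, -0.7, 0.0]
opening: 42.9
finger_force: 0.0
```

View pics/end.png

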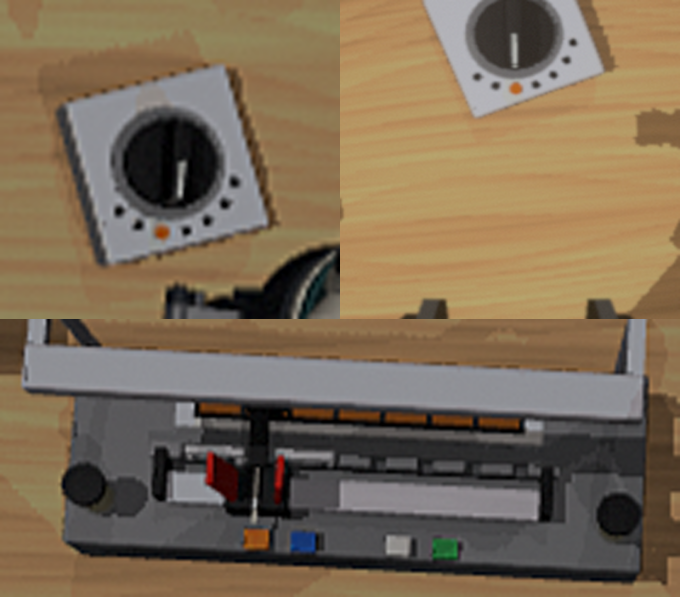

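The wrist crop shows the white line at (514,50) pointing at the orange dot at (515,88), and the pointer at (255,510) is over the orange tab at (257,540). The wings are open.

```bash
python3 -c "
from bench import job
print(job.job_done())"
```

```text
the job is handed in; nothing more can be done
None
```

The job is handed in: in the last pictures the loupe carriage sits at the orange tab with both wings released, the dial's white line points at the orange dot (level four), and the arm stands clear; the judge's verdict was not shown.

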